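Nest the blue parts cups

TASK

Put the empty blue parts cups away as one nest, from largest to smallest: first stand the blue cup in the shallow blue dish, then stand the tall narrow blue cup inside that cup. Set each one down gently, upright and resting on the floor of the one around it, and leave the red cup where it stands.

Things in the scene. Friction and masses are not known exactly. Their poses are not given: they have to be found in the camera images.
- dish: Shallow round dish of blue anodised aluminium standing on the bench, the largest of the set: 98 mm outer and 90 mm inner diameter, 20 mm high, floor 4 mm thick, about 0.3 kg, loose. Origin: centre of its underside; z up.
- cup_center (a point): Centre (on the axis, half-way up) of the blue cup, the middle one of the set: straight-sided, open at the top, 62 mm outer and 56 mm inner diameter, 50 mm high, floor 4 mm thick, about 0.1 kg, standing upright on the bench. z along its axis, up. Nested, its upper 34 mm stand out above the dish's rim.
- tall_cup_center (a point): Centre (on the axis, half-way up) of the tall narrow blue cup, the smallest across: straight-sided, open at the top, 34 mm outer and 29 mm inner diameter, 86 mm high, about 0.07 kg, standing upright on the bench. z along its axis, up. Nested, its upper 40 mm stand out above the blue cup's rim.
- red_cup_center (a point): Centre (on the axis, half-way up) of a red cup of the same shape and size as the blue cup (62 mm across, 50 mm high), standing on the bench; not part of the set.
Things that resemble listed ones, but are neither listed nor needed, are in the scene too. What is shaped like the part that bears tall_cup_center but yellow is not meant.

How it is judged:
On the way, in this order (a step that is already met when the one before it is completed fails the run):
1. the blue cup stands in the dish, let go (horizontal distance between cup_center and dish below 0.018 m and z of cup_center in the frame of dish between 0.023 and 0.035 m and angle between cup_center's own z axis and vertical below 0.17 rad and contact force between the fingers and anything else below 0.1 N), for 0.2 s.
2. the tall cup stands in the blue cup (horizontal distance between tall_cup_center and cup_center below 0.015 m and z of tall_cup_center in the frame of cup_center between 0.016 and 0.028 m and angle between tall_cup_center's own z axis and vertical below 0.17 rad), for 0.2 s.
At the end, for the whole second after the job is handed in: Dish flat on the bench; blue cup in the dish (centres within 18 mm) and tall cup in the blue cup (within 15 mm), each on the floor below it within 6 mm and upright within 10 degrees; red cup within 20 mm of its start (all of step 2 and horizontal distance between cup_center and dish below 0.018 m and z of cup_center in the frame of dish between 0.023 and 0.035 m and angle between cup_center's own z axis and vertical below 0.17 rad and angle between dish's own z axis and vertical below 0.1 rad and height (world z) of dish below 0.006 m and distance of red_cup_center from where it was at the start of the episode below 0.02 m); the robot touches nothing.
It fails at once if the red cup is shoved or lifted more than 30 mm (distance of red_cup_center from where it was at the start of the episode above 0.03 m).
It fails at once if a cup is dropped or thrown into the one around it (reaches it faster than 0.5 m/s, a fall of about 15 mm or more) ((horizontal distance between cup_center and dish below 0.03 m and z of cup_center in the frame of dish below 0.06 m and linear speed of cup above 0.5 m/s) or (horizontal distance between tall_cup_center and cup_center below 0.03 m and z of tall_cup_center in the frame of cup_center below 0.055 m and linear speed of tall_cup above 0.5 m/s)).
It also fails if it takes over 53 s, if anything falls off the work surface, if the arm or the gripper's body presses on something with over 40 N, if the wrist force passes 120 N, or if a joint passes its speed limit or range.

ROBOT

A 7-joint arm with a two-finger parallel gripper is mounted at the origin on the work surface. World frame = base frame: x ahead of the robot, y to its left, z up, the work surface at z = 0. Lengths are in m, angles in rad, forces in N, time in s.
With the tool pointing down it reaches from about 0.4 to 0.85 m from the base axis. Payload 6.9 kg.
Tool frame: the origin (TCP) lies between the finger pads; the fingertips stand 25 mm ahead of it and the grasp point (between the pads) lies 6 mm ahead of it; z points along the fingers, y is the line along which they close (so a half turn about z gives the same grasp; the last joint's range is limited). The gripper opens to 85 mm and grips with 20 to 120 N. Pads are 22 mm wide; open, the fingers measure 114 mm over their backs; the gripper's body (76 mm by 85 mm) begins 54 mm behind the grasp point. The pads swing forward as they close: fully open they stand 13 mm farther back than shut.
Start: joints at [0.105, 0.507, -0.238, 1.5, 0.126, 1.149, -0.155], TCP at [0.625, -0, 0.256] pointing down, gripper open.
Joint ranges: [-3.08, 3.08], [-0.24, 2.05], [-1.43, 1.35], [0, 2.5], [-1.52, 4.66], [0.17, 1.96], [-2.89, 2.89]. Speed limits (rad/s): [2.39, 2.39, 3.14, 3.14, 3.14, 3.14, 3.14].

INTERFACE

Orientations are given as a rotation vector (axis times angle).
In Python, from station import get_state, cams, job gives the robot as it stands. The module is installed in compiled form; this text tells all that it offers.
- The arm moves only by the shell command python3 -m inch 'ROWS' [OPENING] [FORCE]. ROWS is JSON, a list of rows, each an object of numbers: "dx", "dy", "dz": the shift along the tool's x, y, z in mm; "twist": the turn about the tool's z in degrees. In form: [{"dx": .., "dy": .., "dz": .., "twist": ..}, ...]. A call has 1 to 5 rows; each row shifts and turns the commanded pose from where the row before left it, along the tool's axes as they then stand; what a row does not reach is not made up. A row lasts 1/10 s, in which the tool goes at most 50 mm and 8.59 degrees, less where a joint would pass 70% of its speed; a pose out of reach is approached as far as the arm can. A call is refused whole if a number of a shift passes 50 or a number of a turn 8.59, either way. A call with a gripper value outside its range is refused whole. OPENING is the opening, from 0 (shut) to 1 (fully open), set as the call begins (- or left out, the last holds). The fingers move at their own pace and stop on an object; FORCE is the grip in N (left out, the last holds). Time passes only in rows, so rows that do not move let the fingers close. It gives the time, the measured TCP pose, the force, the opening and the grip force at its end, in the units of the state.
- get_state(): the state, without advancing time (a new reading comes with each control period).
- cams.grab_frame(name): name is "scene" or "side" or "wrist"; returns (picture, depth): 384x512x3 uint8, blue, green, red; 384x512 float32, m along the optical axis (not along the pixel's ray), 0 where there is no reading.
- cams.calibration(name): a dict with "fx", "fy", "cx", "cy" (pixels), "R" (3x3) and "t" (3): a world point X has camera coordinates R X + t. Camera axes: x right, y down, z forward; pixel columns grow to the right and rows downward; lengths in m; the calibration is good to about 2 mm. A picture is of the moment at which its call begins: read the wrist's pose just before it. calibration takes no time and is no camera call; for the wrist camera it gives the pose at the moment of the call.
- job.close_job(): hands the job in; it is judged then, once.
The state is a dict: "t": time; "joint_positions": joint angles; "joint_vel": joint speeds; "joint_torque": joint torques, N m; "tool_pos": TCP position; "ee_rot": TCP orientation; "contact_force": force on the tool from outside, world axes, zero at the start; "wrist_torque": the same for the moment, N m; "width": opening from 0.0 (shut) to 1.0 (fully open); "gripper_force": force on a finger pad.
Only numpy, scipy, OpenCV 4.12 (cv2) and the standard library are available. Lean on these libraries where they do the work, as an engineer would, in place of code of your own. Each camera call takes 0.05 s, during which the arm holds its last target. There are 200 camera calls.

## Working session

There is one attempt and no reset: what is moved stays moved. The work goes in short steps, Python scripts to look and compute and a shell command to move; the robot and the scene stay as the last step left them, time stands still between calls to the robot, and variables do not carry over. Pictures are saved under pics/ and viewed, at most 10 in all, crops included, and the job is handed in when it is done.

```bash
mkdir -p pics; cat > h.py <<'E'
import numpy as np, cv2
from scipy.spatial.transform import Rotation as Rn
from station import get_state, cams, job
def grab(n):
    c=cams.calibration(n); p,d=cams.grab_frame(n); return p,d,c
def pts(d,c):
    v,u=np.mgrid[0:384,0:512]
    X=np.stack([(u-c['cx'])/c['fx']*d,(v-c['cy'])/c['fy']*d,d],-1)
    return (X-np.array(c['t']))@np.array(c['R'])
def blobs(p,d,c,lo,hi,amin=60):
    m=cv2.inRange(cv2.cvtColor(p,cv2.COLOR_BGR2HSV),np.array(lo),np.array(hi))
    n,l,s,ce=cv2.connectedComponentsWithStats(m)
    W=pts(d,c)
    for i in range(1,n):
        if s[i,4]<amin: continue
        q=W[(l==i)&(d>0)]
        if len(q)<20: continue
        top=np.percentile(q[:,2],98); r=q[q[:,2]>top-.006]
        mn,mx=np.percentile(r,2,axis=0),np.percentile(r,98,axis=0)
        yield dict(px=ce[i].round(),area=s[i,4],top=top.round(4),mid=((mn+mx)/2).round(4)[:2],size=(mx-mn).round(4)[:2])
BLUE=((95,90,40),(130,255,255))
E
python3 - <<'E'
from h import *
im=[]
for n in("scene","side"):
    p,d,c=grab(n); cv2.imwrite(f'pics/{n}0.png',p)
    for col,lo,hi in(("blue",*BLUE),("red",(0,110,50),(8,255,255)),("yel",(18,90,60),(35,255,255))):
        for b in blobs(p,d,c,lo,hi): print(n,col,b)
E
```

```text
scene blue {'px': array([58.,  6.]), 'area': np.int32(530), 'top': np.float64(0.1963), 'mid': array([-0.0281, -1.014 ]), 'size': array([0.0096, 0.0775])}
scene blue {'px': array([74., 43.]), 'area': np.int32(1326), 'top': np.float64(0.0678), 'mid': array([-0.108 , -1.0875]), 'size': array([0.1658, 0.2258])}
scene blue {'px': array([120., 182.]), 'area': np.int32(790), 'top': np.float64(0.0485), 'mid': array([ 0.5286, -0.3262]), 'size': array([0.0599, 0.0598])}
scene blue {'px': array([322., 242.]), 'area': np.int32(1642), 'top': np.float64(0.0191), 'mid': array([0.4751, 0.1341]), 'size': array([0.0956, 0.0937])}
scene blue {'px': array([389., 263.]), 'area': np.int32(816), 'top': np.float64(0.0847), 'mid': array([0.5083, 0.2698]), 'size': array([0.033 , 0.0307])}
scene blue {'px': array([201., 351.]), 'area': np.int32(5199), 'top': np.float64(0.0217), 'mid': array([0.8155, 0.0897]), 'size': array([0.1492, 0.1797])}
scene red {'px': array([193., 219.]), 'area': np.int32(99), 'top': np.float64(0.0496), 'mid': array([ 0.5728, -0.0928]), 'size': array([0.0482, 0.0578])}
scene yel {'px': 
[... 2960 characters left out ...]
op': np.float64(0.0865), 'mid': array([0.5067, 0.2685]), 'size': array([0.032 , 0.0318])}
side red {'px': array([260., 183.]), 'area': np.int32(527), 'top': np.float64(0.0505), 'mid': array([ 0.5653, -0.0934]), 'size': array([0.0586, 0.0593])}
side yel {'px': array([211., 296.]), 'area': np.int32(985), 'top': np.float64(0.0865), 'mid': array([0.4101, 0.2666]), 'size': array([0.032 , 0.0322])}
side yel {'px': array([440., 316.]), 'area': np.int32(142), 'top': np.float64(0.0145), 'mid': array([0.0956, 0.0513]), 'size': array([0.0285, 0.0439])}
side yel {'px': array([482., 356.]), 'area': np.int32(1135), 'top': np.float64(0.0414), 'mid': array([0.0011, 0.0845]), 'size': array([0.0049, 0.0144])}
```

View pics/scene0.png

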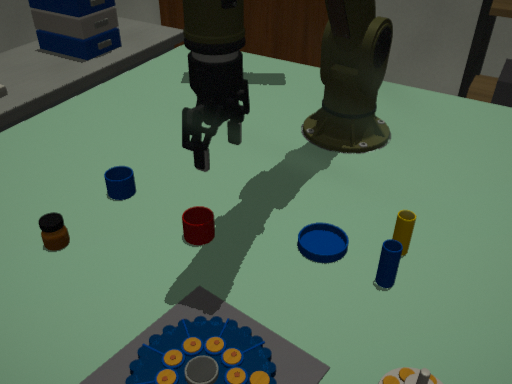

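View pics/side0.png

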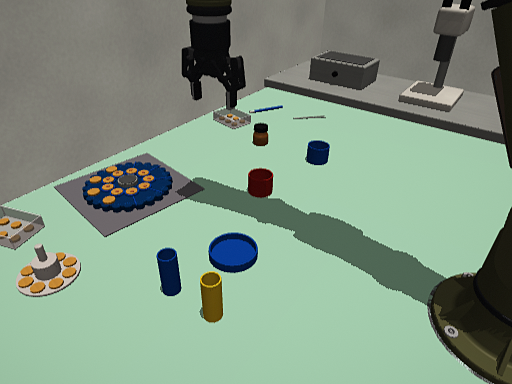

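The scene picture shows the blue cup at (120,182), red cup (199,226), dish (322,242) and blue tall cup (389,263), with yellow beside it at (404,228). The side view shows the same: cup (318,152), dish (233,252), tall cup (169,271). The two views agree within 2 mm or so, and sizes and heights match.

```bash
cat > go.py <<'E'
import sys; from h import *
s=get_state(); R=Rn.from_rotvec(s['ee_rot']).as_matrix()
print('t',round(s['t'],2),'pos',np.round(s['tool_pos'],4),'F',np.round(s['contact_force'],1),'w',round(s['width'],3),'gf',s['gripper_force'])
print('R',R.round(3).tolist())
if len(sys.argv)>3: print('tool mm',(R.T@(np.array(sys.argv[1:4],float)-s['tool_pos'])*1000).round(1))
E
python3 go.py 0.528 -0.327 0.15
```

```text
t 0.1 pos [ 6.246e-01 -1.000e-04  2.555e-01] F [-0.6 -0.6  0.5] w 1.001 gf 0.0
R [[-0.0, 1.0, -0.002], [1.0, 0.0, -0.0], [-0.0, -0.002, -1.0]]
tool mm [-326.9  -96.4  105.7]
```

```bash
python3 -m inch '[{"dx":-36,"dy":-10.5,"dz":8},{"dx":-36,"dy":-10.5,"dz":8},{"dx":-36,"dy":-10.5,"dz":8},{"dx":-36,"dy":-10.5,"dz":8},{"dx":-36,"dy":-10.5,"dz":8}]' 1 30
python3 -m inch '[{"dx":-36,"dy":-10.5,"dz":8},{"dx":-36,"dy":-10.5,"dz":8},{"dx":-36,"dy":-10.5,"dz":8},{"dx":-36,"dy":-10.5,"dz":8},{}]'
python3 -m inch '[{},{}]'
python3 - <<'E'
from h import *
p,d,c=grab("wrist"); cv2.imwrite('pics/w1.png',p)
for b in blobs(p,d,c,*BLUE): print(b)
E
python3 go.py 0.528 -0.327 0.047
```

```text
{'px': array([426.,  89.]), 'area': np.int32(16561), 'top': np.float64(0.0233), 'mid': array([0.8261, 0.0893]), 'size': array([0.1751, 0.1767])}
{'px': array([122.,  51.]), 'area': np.int32(6870), 'top': np.float64(0.0213), 'mid': array([0.4731, 0.1316]), 'size': array([0.0946, 0.0938])}
t 0.15 pos [ 6.246e-01 -1.000e-04  2.556e-01] F [ 0.8 -0.5 -0.4] w 1.002 gf 0.0
R [[-0.0, 1.0, -0.001], [1.0, 0.0, -0.0], [-0.0, -0.001, -1.0]]
tool mm [-326.9  -96.4  208.8]$[0]: bad value
$[0]: bad value
$[0]: bad value
```

View pics/w1.png

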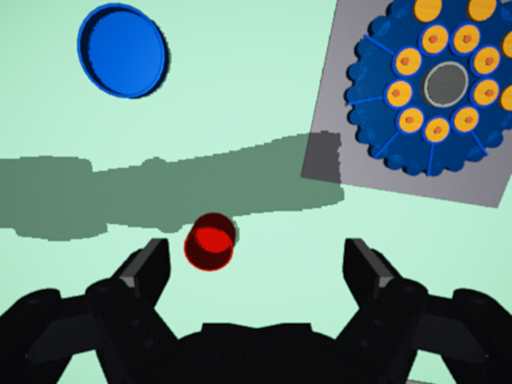

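The moves were refused because every row needs all four keys. The wrist picture, taken from the start pose, shows the dish at (122,51), red cup at (211,243), with the fingers at the bottom of the image.

```bash
python3 -m inch '[{"dx":-36,"dy":-10.5,"dz":8,"twist":0},{"dx":-36,"dy":-10.5,"dz":8,"twist":0},{"dx":-36,"dy":-10.5,"dz":8,"twist":0},{"dx":-36,"dy":-10.5,"dz":8,"twist":0},{"dx":-36,"dy":-10.5,"dz":8,"twist":0}]' 1 30
python3 -m inch '[{"dx":-36,"dy":-10.5,"dz":8,"twist":0},{"dx":-36,"dy":-10.5,"dz":8,"twist":0},{"dx":-36,"dy":-10.5,"dz":8,"twist":0},{"dx":0,"dy":0,"dz":0,"twist":0},{"dx":0,"dy":0,"dz":0,"twist":0}]'
python3 - <<'E'
from h import *
p,d,c=grab("wrist"); cv2.imwrite('pics/w2.png',p)
for b in blobs(p,d,c,*BLUE): print(b)
E
python3 go.py 0.528 -0.327 0.047
```

```text
t: 0.65
tool_pos: [0.5718, -0.1813, 0.2157]
ee_rot: [-2.221, -2.221, 0.0]
contact_force: [0.4, -0.0, 0.5]
width: 1.0
gripper_force: 0.0
t: 1.15
tool_pos: [0.5402, -0.289, 0.1916]
ee_rot: [-2.223, -2.218, 0.001]
contact_force: [1.2, 0.5, -0.1]
width: 1.001
gripper_force: 0.0
{'px': array([243., 222.]), 'area': np.int32(3572), 'top': np.float64(0.0512), 'mid': array([ 0.5259, -0.3285]), 'size': array([0.0577, 0.0595])}
t 1.2 pos [ 0.541  -0.2875  0.192 ] F [ 0.5  1.2 -0.5] w 0.999 gf 0.0
R [[0.0, 1.0, -0.0], [1.0, -0.0, 0.001], [0.001, -0.0, -1.0]]
tool mm [-39.7 -13.  145. ]
```

View pics/w2.png

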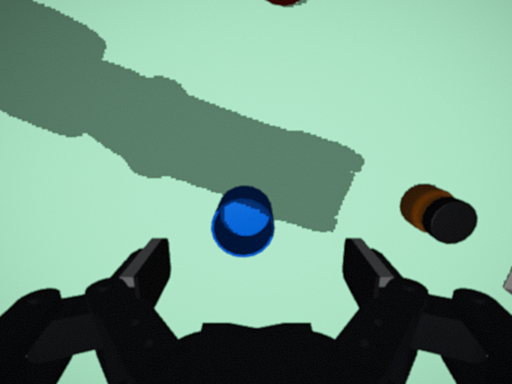

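Picture: blue cup at (243,222), clear of neighbours (brown jar at 440,215, red cup at top edge). Its position of (0.5265,-0.328) confirms the first measurement.

```bash
python3 -m inch '[{"dx":-20,"dy":-7,"dz":0,"twist":0},{"dx":-20.5,"dy":-7,"dz":10,"twist":0},{"dx":0,"dy":0,"dz":35,"twist":0},{"dx":0,"dy":0,"dz":35,"twist":0},{"dx":0,"dy":0,"dz":30,"twist":0}]'
python3 -m inch '[{"dx":0,"dy":0,"dz":20,"twist":0},{"dx":0,"dy":0,"dz":15,"twist":0},{"dx":0,"dy":0,"dz":0,"twist":0},{"dx":0,"dy":0,"dz":0,"twist":0}]'
python3 go.py 0.5265 -0.328 0.047
```

```text
t: 1.7
tool_pos: [0.5278, -0.3266, 0.0812]
ee_rot: [-2.219, -2.224, -0.002]
contact_force: [-0.1, -0.3, 0.9]
width: 1.0
gripper_force: 0.0
t: 2.1
tool_pos: [0.5279, -0.3273, 0.0477]
ee_rot: [-2.219, -2.224, -0.001]
contact_force: [0.7, 0.5, 0.8]
width: 0.997
gripper_force: 0.0
t 2.1 pos [ 0.5279 -0.3273  0.0477] F [0.7 0.5 0.8] w 0.997 gf 0.0
R [[-0.002, 1.0, 0.001], [1.0, 0.002, 0.001], [0.001, 0.001, -1.0]]
tool mm [-0.7 -1.4  0.7]
```

Close, then lift 70 mm.

```bash
Z='x'; python3 -m inch '[{"dx":0,"dy":-1,"dz":0,"twist":0},{"dx":0,"dy":0,"dz":0,"twist":0},{"dx":0,"dy":0,"dz":0,"twist":0},{"dx":0,"dy":0,"dz":0,"twist":0},{"dx":0,"dy":0,"dz":0,"twist":0}]' 0 35
python3 -m inch '[{"dx":0,"dy":0,"dz":0,"twist":0},{"dx":0,"dy":0,"dz":0,"twist":0},{"dx":0,"dy":0,"dz":0,"twist":0},{"dx":0,"dy":0,"dz":0,"twist":0},{"dx":0,"dy":0,"dz":0,"twist":0}]'
python3 -m inch '[{"dx":0,"dy":0,"dz":-10,"twist":0},{"dx":0,"dy":0,"dz":-30,"twist":0},{"dx":0,"dy":0,"dz":-30,"twist":0},{"dx":0,"dy":0,"dz":-30,"twist":0},{"dx":0,"dy":0,"dz":0,"twist":0}]'
python3 go.py 0.4735 0.1335 0.147
```

```text
t: 2.6
tool_pos: [0.5267, -0.3285, 0.049]
ee_rot: [2.22, 2.22, 0.001]
contact_force: [-0.7, 1.4, 5.9]
width: 0.72
gripper_force: 37.5
t: 3.1
tool_pos: [0.5267, -0.3285, 0.049]
ee_rot: [2.22, 2.22, 0.001]
contact_force: [-0.6, 1.6, 6.4]
width: 0.726
gripper_force: 37.5
t: 3.6
tool_pos: [0.5281, -0.3298, 0.1527]
ee_rot: [2.216, 2.215, 0.003]
contact_force: [0.5, 0.3, -1.0]
width: 0.723
gripper_force: 38.8
t 3.6 pos [ 0.5281 -0.3298  0.1527] F [ 0.5  0.3 -1. ] w 0.723 gf 38.750653713941574
R [[0.0, 1.0, 0.007], [1.0, -0.0, -0.004], [-0.004, 0.007, -1.0]]
tool mm [463.3 -54.8   3.3]
```

```bash
python3 -m inch '[{"dx":25,"dy":-4,"dz":0,"twist":0},{"dx":40,"dy":-5,"dz":0,"twist":0},{"dx":40,"dy":-5,"dz":0,"twist":0},{"dx":40,"dy":-5,"dz":0,"twist":0},{"dx":40,"dy":-5,"dz":0,"twist":0}]'
python3 -m inch '[{"dx":40,"dy":-5,"dz":0,"twist":0},{"dx":40,"dy":-5,"dz":0,"twist":0},{"dx":40,"dy":-5,"dz":0,"twist":0},{"dx":40,"dy":-5,"dz":0,"twist":0},{"dx":40,"dy":-5,"dz":0,"twist":0}]'
python3 -m inch '[{"dx":35,"dy":-3,"dz":0,"twist":0},{"dx":25,"dy":-2,"dz":0,"twist":0},{"dx":0,"dy":0,"dz":0,"twist":0},{"dx":0,"dy":0,"dz":0,"twist":0}]'
python3 - <<'E'
from h import *
for n in("scene","side"):
    p,d,c=grab(n); cv2.imwrite(f'pics/{n}3.png',p)
    for b in blobs(p,d,c,*BLUE): print(n,b)
E
python3 go.py 0.4735 0.1335 0.09
```

```text
t: 4.1
tool_pos: [0.5013, -0.142, 0.1474]
ee_rot: [-2.222, -2.221, -0.0]
contact_force: [1.1, 0.7, -1.1]
width: 0.722
gripper_force: 38.7
t: 4.6
tool_pos: [0.4764, 0.0579, 0.1475]
ee_rot: [2.222, 2.221, 0.0]
contact_force: [0.9, 0.0, -0.4]
width: 0.721
gripper_force: 38.7
t: 5.0
tool_pos: [0.4717, 0.1166, 0.1473]
ee_rot: [2.22, 2.223, -0.001]
contact_force: [-0.4, -0.3, -1.4]
width: 0.722
gripper_force: 38.7
scene {'px': array([74., 37.]), 'area': np.int32(365), 'top': np.float64(0.0691), 'mid': array([-0.1075, -1.0838]), 'size': array([0.1647, 0.217 ])}
scene {'px': array([326., 193.]), 'area': np.int32(516), 'top': np.float64(0.1466), 'mid': array([0.4713, 0.1304]), 'size': array([0.0565, 0.0347])}
scene {'px': array([323., 242.]), 'area': np.int32(1395), 'top': np.float64(0.0193), 'mid': array([0.4753, 0.1341]), 'size': array([0.0955, 0.094 ])}
scene {'px': array([391., 260.]), 'area': np.int32(360), 'top': np.float64(0.085), 'mid': array([0.5084, 0.2697]), 'size': array([0.0326, 0.0311])}
scene {'px': array([201., 350.]), 'area': np.int32(5192), 'top': np.float64(0.0216), 'mid': 
[... 275 characters left out ...]
loat64(0.0233), 'mid': array([0.8319, 0.0997]), 'size': array([0.1876, 0.1916])}
side {'px': array([236., 202.]), 'area': np.int32(1003), 'top': np.float64(0.1485), 'mid': array([0.4733, 0.1166]), 'size': array([0.0557, 0.0586])}
side {'px': array([233., 252.]), 'area': np.int32(1614), 'top': np.float64(0.0209), 'mid': array([0.472 , 0.1328]), 'size': array([0.0938, 0.0948])}
side {'px': array([169., 271.]), 'area': np.int32(849), 'top': np.float64(0.0864), 'mid': array([0.5064, 0.2687]), 'size': array([0.0321, 0.0317])}
t 5.1 pos [0.472  0.1152 0.1473] F [-0.2 -1.1 -0.7] w 0.716 gf 38.73797915875912
R [[0.002, 1.0, -0.0], [1.0, -0.002, -0.001], [-0.001, -0.0, -1.0]]
tool mm [18.4  1.5 57.3]
```

View pics/side3.png

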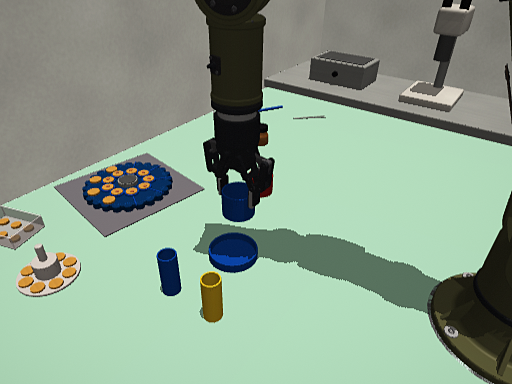

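Side picture: the cup hangs upright at (236,202) in the gripper, just short of above the dish (233,252). Dish has not moved. Remaining: 17 mm in tool x, about 95 mm down.

```bash
python3 -m inch '[{"dx":10,"dy":0,"dz":10,"twist":0},{"dx":7,"dy":0,"dz":20,"twist":0},{"dx":0,"dy":0,"dz":25,"twist":0},{"dx":0,"dy":0,"dz":20,"twist":0},{"dx":0,"dy":0,"dz":10,"twist":0}]'
python3 -m inch '[{"dx":0,"dy":0,"dz":3,"twist":0},{"dx":0,"dy":0,"dz":2,"twist":0},{"dx":0,"dy":0,"dz":2,"twist":0},{"dx":0,"dy":0,"dz":0,"twist":0}]'
python3 go.py 0.4735 0.1325 0.0525
```

```text
t: 5.6
tool_pos: [0.4712, 0.1331, 0.0602]
ee_rot: [-2.221, -2.22, 0.004]
contact_force: [-0.5, -0.3, -1.0]
width: 0.724
gripper_force: 38.7
t: 6.0
tool_pos: [0.4723, 0.1335, 0.0557]
ee_rot: [2.221, 2.221, 0.001]
contact_force: [-0.1, 0.0, -1.0]
width: 0.726
gripper_force: 38.7
t 6.0 pos [0.4723 0.1335 0.0557] F [-0.1  0.  -1. ] w 0.726 gf 38.710118383169174
R [[0.0, 1.0, 0.001], [1.0, -0.0, 0.0], [0.0, 0.001, -1.0]]
tool mm [-1.   1.2  3.2]
```

```bash
python3 -m inch '[{"dx":0,"dy":0,"dz":1,"twist":0},{"dx":0,"dy":0,"dz":1,"twist":0},{"dx":0,"dy":0,"dz":0.5,"twist":0},{"dx":0,"dy":0,"dz":0,"twist":0}]'
python3 -m inch '[{"dx":0,"dy":0,"dz":0.5,"twist":0},{"dx":0,"dy":0,"dz":0.5,"twist":0},{"dx":0,"dy":0,"dz":0,"twist":0}]'
```

```text
t: 6.4
tool_pos: [0.4721, 0.1335, 0.053]
ee_rot: [2.221, 2.221, 0.001]
contact_force: [0.4, -0.4, 1.6]
width: 0.723
gripper_force: 38.9
t: 6.7
tool_pos: [0.4721, 0.1335, 0.0529]
ee_rot: [2.221, 2.221, 0.001]
contact_force: [-3.2, -0.0, 14.6]
width: 0.721
gripper_force: 40.0
```

Contact with the dish floor (upward force). Release and rise.

```bash
python3 -m inch '[{"dx":0,"dy":0,"dz":-0.5,"twist":0},{"dx":0,"dy":0,"dz":0,"twist":0},{"dx":0,"dy":0,"dz":0,"twist":0},{"dx":0,"dy":0,"dz":0,"twist":0},{"dx":0,"dy":0,"dz":0,"twist":0}]' 1
python3 -m inch '[{"dx":0,"dy":0,"dz":-10,"twist":0},{"dx":0,"dy":0,"dz":-30,"twist":0},{"dx":0,"dy":0,"dz":-35,"twist":0},{"dx":0,"dy":0,"dz":-40,"twist":0},{"dx":0,"dy":0,"dz":-30,"twist":0}]'
python3 -m inch '[{"dx":25,"dy":6,"dz":0,"twist":0},{"dx":35,"dy":9,"dz":0,"twist":0},{"dx":30,"dy":8,"dz":0,"twist":0},{"dx":0,"dy":0,"dz":0,"twist":0},{"dx":0,"dy":0,"dz":0,"twist":0}]'
python3 - <<'E'
from h import *
for n in("scene","side","wrist"):
    p,d,c=grab(n); cv2.imwrite(f'pics/{n}4.png',p)
    for b in blobs(p,d,c,*BLUE): print(n,b)
E
python3 go.py 0.5075 0.269 0.077
```

```text
t: 7.2
tool_pos: [0.472, 0.1335, 0.0521]
ee_rot: [-2.221, -2.221, 0.0]
contact_force: [0.2, -0.3, 0.8]
width: 0.999
gripper_force: 0.0
t: 7.7
tool_pos: [0.4721, 0.1337, 0.2002]
ee_rot: [2.221, 2.221, 0.003]
contact_force: [1.4, 0.2, -0.1]
width: 1.0
gripper_force: 0.0
t: 8.2
tool_pos: [0.4946, 0.2238, 0.1975]
ee_rot: [-2.22, -2.223, 0.001]
contact_force: [0.3, 0.0, 0.2]
width: 0.999
gripper_force: 0.0
scene {'px': array([63.,  7.]), 'area': np.int32(281), 'top': np.float64(0.1972), 'mid': array([-0.0287, -1.0002]), 'size': array([0.0085, 0.0441])}
scene {'px': array([68., 43.]), 'area': np.int32(1032), 'top': np.float64(0.068), 'mid': array([-0.109 , -1.0841]), 'size': array([0.1675, 0.2219])}
scene {'px': array([323., 240.]), 'area': np.int32(1707), 'top': np.float64(0.0524), 'mid': array([0.4742, 0.1351]), 'size': array([0.0602, 0.0578])}
scene {'px': array([390., 263.]), 'area': np.int32(699), 'top': np.float64(0.0849), 'mid': array([0.508, 0.27 ]), 'size': array([0.0331, 0.0305])}
scene {'px': array([201., 351.]), 'area': np.int32(5195), 'top': np.float64(0.0215), 'mid': array([0
[... 558 characters left out ...]
: np.float64(0.0865), 'mid': array([0.5066, 0.2688]), 'size': array([0.0316, 0.0317])}
wrist {'px': array([271., 140.]), 'area': np.int32(1513), 'top': np.float64(0.0874), 'mid': array([0.5061, 0.268 ]), 'size': array([0.032 , 0.0314])}
wrist {'px': array([237., 254.]), 'area': np.int32(5823), 'top': np.float64(0.0549), 'mid': array([0.4717, 0.1336]), 'size': array([0.0584, 0.0594])}
wrist {'px': array([490., 263.]), 'area': np.int32(2750), 'top': np.float64(0.2334), 'mid': array([0.565 , 0.2347]), 'size': array([0.0078, 0.0022])}
t 8.35 pos [0.4948 0.2221 0.1974] F [-0.6  0.2  0.1] w 0.999 gf 0.0
R [[0.002, 1.0, -0.0], [1.0, -0.002, -0.001], [-0.001, -0.0, -1.0]]
tool mm [ 47.1  12.6 120.4]
```

View pics/side4.png

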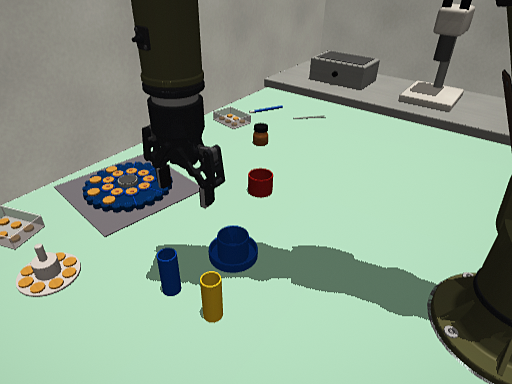

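Side picture: the cup stands upright in the dish at (233,250), rim at 54 mm as it must be; the tall cup (169,271) is undisturbed. Next, the tall cup.

```bash
python3 -m inch '[{"dx":24,"dy":6,"dz":0,"twist":0},{"dx":23,"dy":6,"dz":10,"twist":0},{"dx":0,"dy":0,"dz":30,"twist":0},{"dx":0,"dy":0,"dz":30,"twist":0},{"dx":0,"dy":0,"dz":25,"twist":0}]'
python3 -m inch '[{"dx":0,"dy":0,"dz":14,"twist":0},{"dx":0,"dy":0,"dz":8,"twist":0},{"dx":0,"dy":0,"dz":0,"twist":0},{"dx":0,"dy":0,"dz":0,"twist":0}]'
python3 go.py 0.5068 0.2688 0.079
```

```text
t: 8.85
tool_pos: [0.5068, 0.2691, 0.1011]
ee_rot: [2.223, 2.22, -0.002]
contact_force: [-0.2, -0.3, -0.0]
width: 0.999
gripper_force: 0.0
t: 9.25
tool_pos: [0.5074, 0.2702, 0.081]
ee_rot: [2.222, 2.22, 0.001]
contact_force: [0.8, -0.3, 1.1]
width: 1.0
gripper_force: 0.0
t 9.25 pos [0.5074 0.2702 0.081 ] F [ 0.8 -0.3  1.1] w 1.0 gf 0.0
R [[0.001, 1.0, 0.001], [1.0, -0.001, 0.0], [0.0, 0.001, -1.0]]
tool mm [-1.4 -0.6  2. ]
```

```bash
python3 -m inch '[{"dx":-1,"dy":0,"dz":2,"twist":0},{"dx":0,"dy":0,"dz":0,"twist":0},{"dx":0,"dy":0,"dz":0,"twist":0},{"dx":0,"dy":0,"dz":0,"twist":0},{"dx":0,"dy":0,"dz":0,"twist":0}]' 0 35
python3 -m inch '[{"dx":0,"dy":0,"dz":0,"twist":0},{"dx":0,"dy":0,"dz":0,"twist":0},{"dx":0,"dy":0,"dz":0,"twist":0},{"dx":0,"dy":0,"dz":0,"twist":0},{"dx":0,"dy":0,"dz":0,"twist":0}]'
python3 -m inch '[{"dx":0,"dy":0,"dz":-10,"twist":0},{"dx":0,"dy":0,"dz":-30,"twist":0},{"dx":0,"dy":0,"dz":-40,"twist":0},{"dx":0,"dy":0,"dz":-20,"twist":0},{"dx":0,"dy":0,"dz":0,"twist":0}]'
python3 go.py 0.472 0.134 0.185
```

```text
t: 9.75
tool_pos: [0.5071, 0.2696, 0.0788]
ee_rot: [2.221, 2.221, 0.001]
contact_force: [-0.8, -0.8, 6.2]
width: 0.39
gripper_force: 34.7
t: 10.25
tool_pos: [0.5071, 0.2696, 0.0788]
ee_rot: [2.221, 2.221, 0.001]
contact_force: [-1.1, -0.2, 6.3]
width: 0.387
gripper_force: 34.7
t: 10.75
tool_pos: [0.5084, 0.2704, 0.182]
ee_rot: [2.221, 2.22, 0.009]
contact_force: [0.1, 0.5, -1.2]
width: 0.384
gripper_force: 35.0
t 10.75 pos [0.5084 0.2704 0.182 ] F [ 0.1  0.5 -1.2] w 0.384 gf 35.015946328639984
R [[0.0, 1.0, 0.005], [1.0, -0.0, 0.003], [0.003, 0.005, -1.0]]
tool mm [-136.4  -36.4   -3.6]
```

```bash
python3 -m inch '[{"dx":-20,"dy":-5,"dz":0,"twist":0},{"dx":-32,"dy":-8,"dz":0,"twist":0},{"dx":-34,"dy":-9,"dz":0,"twist":0},{"dx":-30,"dy":-8,"dz":0,"twist":0},{"dx":-20,"dy":-6,"dz":0,"twist":0}]'
python3 -m inch '[{"dx":0,"dy":0,"dz":0,"twist":0},{"dx":0,"dy":0,"dz":0,"twist":0},{"dx":0,"dy":0,"dz":0,"twist":0}]'
python3 - <<'E'
from h import *
for n in("scene","side","wrist"):
    p,d,c=grab(n); cv2.imwrite(f'pics/{n}5.png',p)
    for b in blobs(p,d,c,*BLUE):
        if abs(b['mid'][0]-.47)<.06 and .05<b['mid'][1]<.3: print(n,b)
E
python3 go.py 0.472 0.1345 0.0865
```

```text
t: 11.25
tool_pos: [0.4698, 0.1308, 0.1776]
ee_rot: [-2.223, -2.219, 0.004]
contact_force: [-0.1, -0.3, 0.4]
width: 0.384
gripper_force: 35.0
t: 11.55
tool_pos: [0.4711, 0.1345, 0.1781]
ee_rot: [-2.22, -2.222, -0.001]
contact_force: [0.4, 0.8, -0.8]
width: 0.388
gripper_force: 35.0
scene {'px': array([335., 182.]), 'area': np.int32(188), 'top': np.float64(0.1841), 'mid': array([0.4709, 0.1457]), 'size': array([0.0259, 0.0115])}
scene {'px': array([324., 239.]), 'area': np.int32(817), 'top': np.float64(0.0529), 'mid': array([0.474, 0.135]), 'size': array([0.0598, 0.059 ])}
side {'px': array([231., 199.]), 'area': np.int32(672), 'top': np.float64(0.1852), 'mid': array([0.4734, 0.1347]), 'size': array([0.0274, 0.0305])}
side {'px': array([233., 250.]), 'area': np.int32(1791), 'top': np.float64(0.0542), 'mid': array([0.4719, 0.1335]), 'size': array([0.059 , 0.0585])}
wrist {'px': array([257., 219.]), 'area': np.int32(12891), 'top': np.float64(0.1863), 'mid': array([0.4704, 0.1336]), 'size': array([0.0318, 0.032 ])}
t 11.7 pos [0.4711 0.1345 0.1781] F [-0.9 -0.1 -0.8] w 0.384 gf 35.006447955965996
R [[-0.001, 1.0, -0.0], [1.0, 0.001, 0.0], [0.0, -0.0, -1.0]]
tool mm [-0.   1.  91.6]
```

View pics/side5.png

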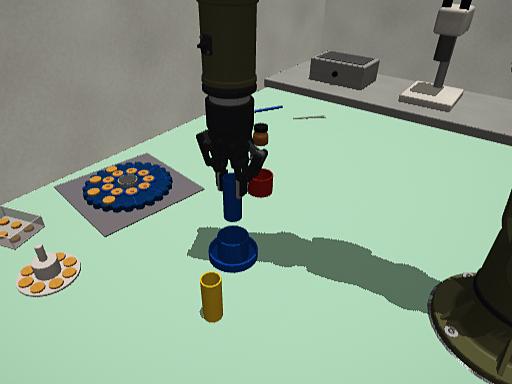

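Side picture: the tall cup hangs upright at (231,199), centred above the nested cup (233,250) to about 1.5 mm. It needs about 91 mm down.

```bash
python3 -m inch '[{"dx":0,"dy":0.5,"dz":10,"twist":0},{"dx":0,"dy":0,"dz":25,"twist":0},{"dx":0,"dy":0,"dz":25,"twist":0},{"dx":0,"dy":0,"dz":15,"twist":0},{"dx":0,"dy":0,"dz":8,"twist":0}]'
python3 -m inch '[{"dx":0,"dy":0,"dz":3,"twist":0},{"dx":0,"dy":0,"dz":1,"twist":0},{"dx":0,"dy":0,"dz":0,"twist":0},{"dx":0,"dy":0,"dz":0,"twist":0}]'
python3 go.py 0.472 0.1345 0.0868
```

```text
t: 12.2
tool_pos: [0.4706, 0.1335, 0.0933]
ee_rot: [-2.22, -2.221, 0.004]
contact_force: [-0.3, 0.7, -0.9]
width: 0.391
gripper_force: 35.0
t: 12.6
tool_pos: [0.4719, 0.1336, 0.0919]
ee_rot: [2.221, 2.221, 0.002]
contact_force: [-0.2, -0.3, -1.3]
width: 0.385
gripper_force: 35.0
t 12.6 pos [0.4719 0.1336 0.0919] F [-0.2 -0.3 -1.3] w 0.385 gf 34.979683086276054
R [[0.0, 1.0, 0.001], [1.0, -0.0, 0.0], [0.0, 0.001, -1.0]]
tool mm [0.9 0.1 5.1]
```

```bash
python3 -m inch '[{"dx":0,"dy":0,"dz":1.5,"twist":0},{"dx":0,"dy":0,"dz":1.5,"twist":0},{"dx":0,"dy":0,"dz":1,"twist":0},{"dx":0,"dy":0,"dz":0.5,"twist":0},{"dx":0,"dy":0,"dz":0,"twist":0}]'
python3 -m inch '[{"dx":0,"dy":0,"dz":0.5,"twist":0},{"dx":0,"dy":0,"dz":0,"twist":0}]'
```

```text
t: 13.1
tool_pos: [0.4714, 0.1335, 0.0868]
ee_rot: [-2.221, -2.221, 0.0]
contact_force: [-0.1, -1.0, -0.5]
width: 0.39
gripper_force: 35.1
t: 13.3
tool_pos: [0.4715, 0.1335, 0.0868]
ee_rot: [2.221, 2.221, 0.0]
contact_force: [-1.3, -0.7, 5.6]
width: 0.385
gripper_force: 35.7
```

Contact at the expected height. Release, rise and check.

```bash
python3 -m inch '[{"dx":0,"dy":0,"dz":0,"twist":0},{"dx":0,"dy":0,"dz":0,"twist":0},{"dx":0,"dy":0,"dz":0,"twist":0},{"dx":0,"dy":0,"dz":0,"twist":0},{"dx":0,"dy":0,"dz":0,"twist":0}]' 1
python3 -m inch '[{"dx":0,"dy":0,"dz":-10,"twist":0},{"dx":0,"dy":0,"dz":-30,"twist":0},{"dx":0,"dy":0,"dz":-40,"twist":0},{"dx":0,"dy":0,"dz":-30,"twist":0},{"dx":0,"dy":0,"dz":0,"twist":0}]'
python3 -m inch '[{"dx":0,"dy":0,"dz":0,"twist":0},{"dx":0,"dy":0,"dz":0,"twist":0},{"dx":0,"dy":0,"dz":0,"twist":0}]'
python3 - <<'E'
from h import *
for n in("side","scene"):
    p,d,c=grab(n); cv2.imwrite(f'pics/{n}6.png',p)
    for col,lo,hi in(("blue",*BLUE),("red",(0,110,50),(8,255,255))):
        for b in blobs(p,d,c,lo,hi):
            if .4<b['mid'][0]<.65 and -.2<b['mid'][1]<.3: print(n,col,b)
E
```

```text
t: 13.8
tool_pos: [0.4715, 0.1335, 0.0862]
ee_rot: [-2.221, -2.221, 0.0]
contact_force: [-0.7, -0.3, 0.1]
width: 1.002
gripper_force: 0.0
t: 14.3
tool_pos: [0.4735, 0.1343, 0.2008]
ee_rot: [2.219, 2.219, 0.011]
contact_force: [0.7, -0.4, -0.2]
width: 0.999
gripper_force: 0.0
t: 14.6
tool_pos: [0.4708, 0.1332, 0.1953]
ee_rot: [-2.221, -2.221, 0.003]
contact_force: [0.4, -1.2, -0.6]
width: 1.002
gripper_force: 0.0
side blue {'px': array([268., 108.]), 'area': np.int32(77), 'top': np.float64(0.1595), 'mid': array([0.4405, 0.1133]), 'size': array([0.0008, 0.0011])}
side blue {'px': array([233., 247.]), 'area': np.int32(1983), 'top': np.float64(0.0932), 'mid': array([0.4708, 0.1333]), 'size': array([0.0314, 0.0324])}
side red {'px': array([263., 185.]), 'area': np.int32(347), 'top': np.float64(0.0505), 'mid': array([ 0.5538, -0.0972]), 'size': array([0.0365, 0.0532])}
scene blue {'px': array([324., 236.]), 'area': np.int32(743), 'top': np.float64(0.0924), 'mid': array([0.4728, 0.1341]), 'size': array([0.0319, 0.031 ])}
scene red {'px': array([197., 217.]), 'area': np.int32(128), 'top': np.float64(0.0499), 'mid': array([ 0.5673, -0.0923]), 'size': array([0.0591, 0.0591])}
```

View pics/side6.png

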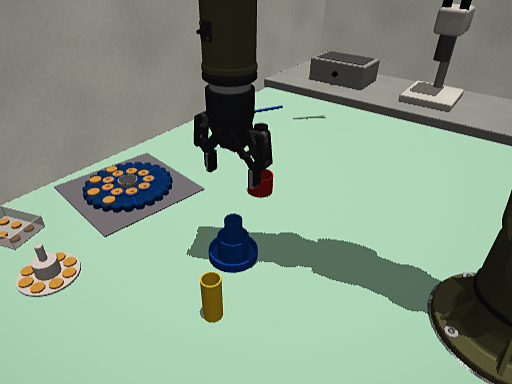

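The side picture shows the full nest upright at (233,247), with the tall cup's rim at 93 mm (94 mm expected). The red cup is where it was, partly hidden by a finger in this view, and the gripper is clear.

```bash
python3 -c "from station import job; print(job.close_job())"
```

```text
the job is handed in; nothing more can be done
None
```

The blue cup stands in the dish with the tall blue cup inside it, both upright and on the floor below; the red cup was not moved, and the job was handed in at about 15 s (no verdict was returned).

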